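# Slide the drilled jaw plate out of a tight pack and lay it in its nest

## Task

Three flat steel plates lie packed tight side by side on the small rack. Press a fingertip lightly on top of the plate with the two screw holes, never leaning on it harder than about 15 N, and slide it out over the drop front until it is clear of the pack, leaving the two plain plates where they lie. Then pick it up and lower it flat into the shallow nest on the wooden fitting board, letting go only once it is down; leave the things around alone.

Things in the scene. Friction and masses are not known exactly. Their poses are not given: they have to be found in the camera images.
- jaw_plate_mid (a point): centre (half-way up) of the jaw plate to take out: smooth steel bar 60 x 40 x 12 mm, about 0.2 kg, two countersunk screw holes 38 mm apart in its flat top; in any of the three places of the pack. Its x axis runs along the 60 mm length (towards the rack's back at the start), y along the width, z up. It slides easily on the rack (friction about 0.3)
- plain_a_mid (a point): centre of a plain steel plate of the same size without holes, to be left in its place
- plain_b_mid (a point): centre of the other plain plate, the same, to be left in its place
- rack: low stock rack fixed on the bench; its bed gives about 1 mm for 18 N on rubber buffers. Origin on the bench under the middle of the hinge line at the bed's front; +x to its back, -x out over the drop front. Three plates lie on the bed side by side touching, lengths along x, centres at x = 33.5 mm. A back fence (14 mm above the bed) and side fences (10 mm) enclose them: none can be gripped or pushed from behind
- nest: wooden fitting board, fixed on the bench, 88 x 68 mm, its top 8 mm above the bench, with a 4 mm high rim round a nest of 66 x 46 mm; origin on the bench under the nest's centre, x along the nest's 66 mm length, z up. Either way round is right
- nest_seat (a point): where the centre of the plate comes to lie in the nest, 14 mm above the bench (6 mm above the nest's floor)
- tape: bystander: roll of black tape 73 mm across, 19 mm high; origin under its centre
- hub: bystander: lying wheel hub 43 x 100 x 43 mm; origin under its centre
- oiler: bystander: black oil bottle 46 mm across, 155 mm high; origin under its centre
- rack_edge (a point): middle of the hinge line, 25 mm above the bench, level with the bed; the plates' front ends lie 3.5 mm behind it. The drop front is a steel flap, 77 mm long and 134 mm wide, hinged here and stiff; it slopes down away from the bed by some 1 to 11 degrees, differently each time (its slope is not reported)

How it is judged:
By the outcome, as a careful person would: the job done as asked, in the order asked, and still so for the second after the job is handed in, with the robot touching nothing.
It also fails if it takes over 64 s, if anything falls off the work surface, if the arm or the gripper's body presses on something with over 40 N, if the wrist force passes 120 N, or if a joint passes its speed limit or range.

## Robot

A 7-joint arm with a two-finger parallel gripper is mounted at the origin on a cart in front of the work surface, level with it; the furniture and walls round the work are solid. World frame = base frame: x ahead of the robot, y to its left, z up, the work surface at z = 0. Lengths are in m, angles in rad, forces in N, time in s.
With the tool pointing down it reaches from about 0.4 to 0.85 m from the base axis. Payload 10.4 kg.
Tool frame: the origin (TCP) lies on the centre line of the jaws, within the pads' length; the fingertips stand 8 mm ahead of it and the grasp point (between the pads) lies 11 mm behind it (r.finger_overhang is the distance from the TCP to the fingertips, in m); z points along the fingers, y is the line along which they close (so a half turn about z gives the same grasp; the last joint's range is limited). The gripper opens to 87 mm and grips with 3 to 60 N. Pads are 19 mm wide; open, the fingers measure 117 mm over their backs; the gripper's body (75 mm by 190 mm) begins 51 mm behind the grasp point.
Start: joints at [-1.347, 0.332, -0.065, 1.46, 0.022, 1.35, -0.088], TCP at [0.153, 0.606, 0.231] pointing down, gripper open.
Joint ranges: [-2.6, 2.6], [-0.5, 2.12], [-1.47, 1.34], [0.16, 2.42], [-1.27, 4.41], [0.06, 2.06], [-2.6, 2.6]. Speed limits (rad/s): [2.22, 2.22, 2.79, 2.79, 3.14, 3.14, 3.14].

## Interface

Orientations are given as a unit quaternion [x, y, z, w].
In Python, from bench import r, vision gives the robot as it stands.
- The arm moves only by the tool drive_tool, never from a script. Its argument "series" is a list of rows, each a list of 2 entries, a list of its own where there are three numbers: the shift along the world's x, y, z in cm, then the turn about the world's z in degrees. A call has exactly 10 rows; each row shifts and turns the commanded pose from where the row before left it; what a row does not reach is not made up. A row lasts 1/8 s, in which the tool goes at most 62.5 mm and 10.7 degrees, less where a joint would pass 70% of its speed; a pose out of reach is approached as far as the arm can. A call with a gripper value outside its range is refused whole. "hand" is the closure, from 0 (fully open) to 1 (shut), set as the call begins (left out, the last holds). The fingers move at their own pace and stop on an object; "newtons" is the grip in N (left out, the last holds). Time passes only in rows, so rows that do not move let the fingers close, or fill a call up. It gives the time, the measured TCP pose, the force, the opening and the grip force at its end, in the units of the state.
- r.read_state(): the state, without advancing time (a new reading comes with each control period).
- vision.camera(name): name is "scene" or "side" or "wrist"; returns a dict with "color" (400x640x3 uint8, red, green, blue), "intrinsics" (3x3 intrinsics, pixels), "k1" (the pictures are not rectified: a ray, as slopes to the right and down, at radius r is drawn at 1 + k1 r^2 times it, then the intrinsics apply), "R" (3x3) and "t" (3): a world point X has camera coordinates R X + t; the wrist camera has in their place "mount" (4x4, takes a point from camera to tool coordinates, whose origin is the TCP and whose axes are the flange's). Camera axes: x right, y down, z forward; pixel columns grow to the right and rows downward; lengths in m; the calibration is good to about 2 mm. A picture is of the moment at which its call begins: read the wrist's pose just before it. There is no depth.
- r.close_job(): hands the job in; it is judged then, once.
The state is a dict: "time": time; "joint_positions": joint angles; "joint_vel": joint speeds; "joint_torque": joint torques, N m; "ee_pos": TCP position; "eef_rot": TCP orientation; "ft_force": force on the tool from outside, world axes, zero at the start; "torque": the same for the moment, N m; "width": finger opening in m; "grip_force": force on a finger pad.
Only numpy, scipy, OpenCV 4.12 (cv2) and the standard library are available. Lean on these libraries where they do the work, as an engineer would, in place of code of your own. Each camera call takes 0.05 s, during which the arm holds its last target. There are 200 camera calls.

## Working session

There is one attempt and no reset: what is moved stays moved. The work goes in short steps, Python scripts to look and compute and a tool call to move; the robot and the scene stay as the last step left them, time stands still between calls to the robot, and variables do not carry over. Pictures are saved under pics/ and viewed, at most 10 in all, crops included, and the job is handed in when it is done.

Besides the shell and the picture viewer there is one more tool, called after "Emit:" as name(argument=value, ...), one argument or row to a line, values as JSON. drive_tool: Moves the arm, as the interface text tells. Its arguments: {"type":"object","properties":{"series":{"type":"array"},"hand":{"type":"number"},"newtons":{"type":"number"}},"required":["series"]}

```bash
mkdir -p pics; cat > h.py <<'E'
import numpy as np, cv2
from bench import r, vision
from scipy.spatial.transform import Rotation as Rn
def cam(name):
    s=r.read_state(); c=vision.camera(name)
    if 'mount' in c:
        T=np.eye(4); T[:3,:3]=Rn.from_quat(s['eef_rot']).as_matrix(); T[:3,3]=s['ee_pos']
        M=T@np.array(c['mount']); c['R']=M[:3,:3].T; c['t']=-c['R']@M[:3,3]
    return c
def save(c,f): cv2.imwrite(f,c['color'][:,:,::-1])
def ray(c,px,z):
    K=np.array(c['intrinsics']); p=np.atleast_2d(np.array(px,float))
    d=cv2.undistortPoints(p[:,None],K,np.array([c['k1'],0,0,0.]))[:,0] 
    R=np.array(c['R']);t=np.array(c['t']); o=-R.T@t
    w=np.c_[d,np.ones(len(d))]@R
    return o+w*((z-o[2])/w[:,2])[:,None]
def proj(c,X):
    return cv2.projectPoints(np.atleast_2d(np.array(X,float)),cv2.Rodrigues(np.array(c['R']))[0],np.array(c['t'],float),np.array(c['intrinsics']),np.array([c['k1'],0,0,0.]))[0][:,0]
def st():
    s=r.read_state()
    for k in ('time','ee_pos','eef_rot','ft_force','width','grip_force','joint_positions'): print(k,np.round(s[k],4))
E
python3 - <<'E'
from h import *
st()
for n in('scene','side','wrist'):
    c=cam(n);save(c,f'pics/{n}0.png');print(n,-np.array(c['R']).T@np.array(c['t']),c['k1'],c['intrinsics'])
E
```

```text
time 0.0
ee_pos [0.1526 0.6057 0.2298]
eef_rot [ 1.231e-01  9.924e-01 -7.000e-04 -1.000e-04]
ft_force [ 0.2603 -0.2909  0.2   ]
width 0.0874
grip_force 0.0
joint_positions [-1.3466  0.3329 -0.0647  1.4609  0.0216  1.3499 -0.0885]
scene [0.08334906 1.03216211 0.82012577] -0.027177530425830966 [[509.66576745   0.         316.84431197]
 [  0.         509.66576745 187.42863466]
 [  0.           0.           1.        ]]
side [ 0.02775896 -0.23200973  0.54283828] -0.0021203635672517374 [[471.22208325   0.         327.073917  ]
 [  0.         471.22208325 197.02486982]
 [  0.           0.           1.        ]]
wrist [0.0797543  0.6233119  0.38274265] -0.024210867515826906 [[292.18599556   0.         323.28969497]
 [  0.         292.18599556 200.07696085]
 [  0.           0.           1.        ]]
```

View pics/scene0.png

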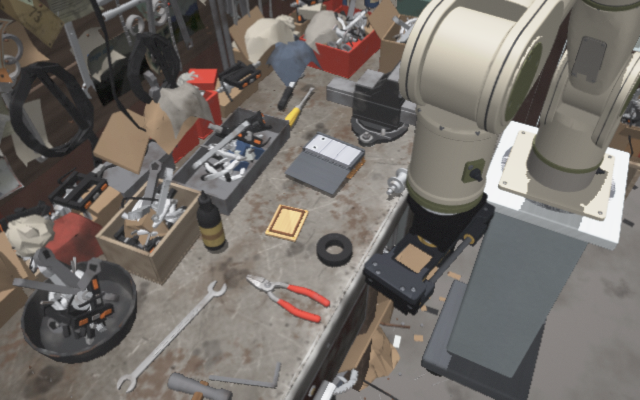

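View pics/side0.png

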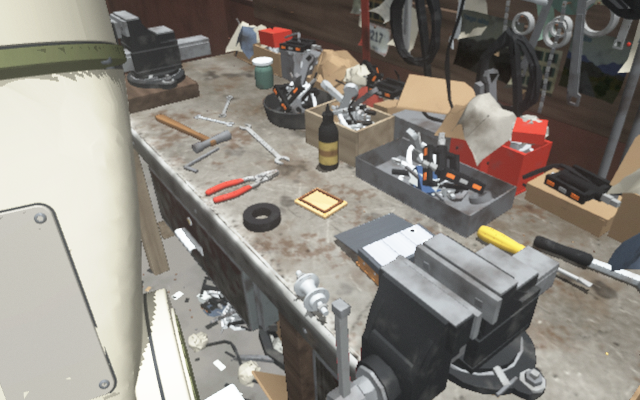

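The scene view shows the nest at about (287,222), the rack at about (326,163) with its white plates at (333,150) and the flap towards (313,177), the tape at (334,249) and the oiler at (210,225). The arm is not over the rack. Next I'll enlarge the rack and nest area.

```bash
python3 - <<'E'
from h import *
a=cv2.imread('pics/scene0.png')[125:245,255:375]; b=cv2.imread('pics/side0.png')[180:300,290:450]
a=cv2.resize(a,(600,600),interpolation=2); cv2.imwrite('pics/cs.png',a)
c=cam('scene')
for n,p,z in(('nest',(287,222),.012),('rack plates',(333,150),.037),('tape',(334,249),.019),('oiler',(213,240),.0)): print(n,ray(c,p,z).round(3))
E
```

```text
nest [[0.485 0.43  0.012]]
rack plates [[0.49  0.202 0.037]]
tape [[0.361 0.455 0.019]]
oiler [[0.603 0.536 0.   ]]
```

View pics/cs.png

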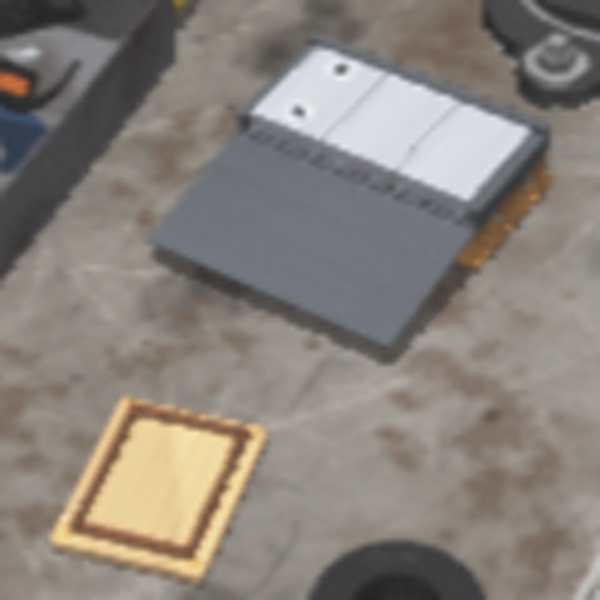

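The crop shows the plate with two holes at the left end of the pack, which is the far side from the robot (larger x). Its holes are at crop (341,69) and (299,111). The flap runs to (150,240)-(390,355), and the nest corners are at (125,400), (266,430), (200,578) and (55,540).

```bash
python3 - <<'E'
from h import *
c=cam('scene')
f=lambda p,z: ray(c,np.array(p)/5.+[255-.4,125-.4],z)
h=f([(341,69),(299,111)],.037); print('holes',h.round(4),'d',np.linalg.norm(h[0]-h[1]),'mid',h.mean(0))
d=h[0]-h[1]; print('rack x dir deg',np.degrees(np.arctan2(d[1],d[0])))
p=f([(315,45),(248,118),(472,200),(533,130)],.037); print(p.round(4))
for a,b in((0,1),(1,2),(2,3),(3,0)): v=p[a]-p[b];print(np.linalg.norm(v).round(4),np.degrees(np.arctan2(v[1],v[0])).round(1))
n=f([(125,400),(266,430),(200,578),(55,540)],.009); print(n.round(4),n.mean(0))
for a,b in((0,1),(1,2),(2,3),(3,0)): v=n[a]-n[b];print(np.linalg.norm(v).round(4),np.degrees(np.arctan2(v[1],v[0])).round(1))
g=f([(150,240),(390,345)],.02);print(g.round(4))
E
```

```text
holes [[0.5312 0.1745 0.037 ]
 [0.5346 0.2117 0.037 ]] d 0.0373960887389896 mid [0.53287678 0.19311541 0.037     ]
rack x dir deg -95.14735230737648
[[0.5512 0.1636 0.037 ]
 [0.5538 0.2273 0.037 ]
 [0.4339 0.232  0.037 ]
 [0.4292 0.1742 0.037 ]]
0.0637 -92.4
0.12 -2.3
0.058 85.4
0.1224 175.1
[[0.5264 0.3914 0.009 ]
 [0.4625 0.379  0.009 ]
 [0.4471 0.4644 0.009 ]
 [0.5112 0.4742 0.009 ]] [0.48681484 0.42725869 0.009     ]
0.0651 11.0
0.0868 -79.8
0.0648 -171.3
0.0842 100.4
[[0.5624 0.3069 0.02  ]
 [0.433  0.3179 0.02  ]]
```

Emit:
drive_tool(
  series=[
    [[3.4,-3.8,0],-8],
    [[3.8,-4.2,0],-8],
    [[3.8,-4.2,0],-8],
    [[3.8,-4.2,0],-8],
    [[3.8,-4.2,0],-8],
    [[3.8,-4.2,0],-8],
    [[3.8,-4.2,0],-8],
    [[3.8,-4.2,-1],-8],
    [[3.8,-4.2,-2],-8],
    [[3.5,-3.4,-2],-8],
  ],
  hand=1,
  newtons=10,
)

```text
time: 1.5
ee_pos: [0.5269, 0.1962, 0.1803]
eef_rot: [0.734, 0.679, 0.0, 0.0]
ft_force: [-0.1, 1.3, 0.3]
width: 0.0019
grip_force: 0.0
```

```bash
python3 - <<'E'
from h import *
st(); c=cam('wrist'); save(c,'pics/w1.png')
E
```

```text
time 1.5
ee_pos [0.5269 0.1962 0.1803]
eef_rot [7.340e-01 6.791e-01 4.000e-04 2.000e-04]
ft_force [-0.0961  1.3255  0.3178]
width 0.0019
grip_force 0.0
joint_positions [-0.805   0.2326  0.426   1.7203 -0.1019  1.2096 -0.4309]
```

View pics/w1.png

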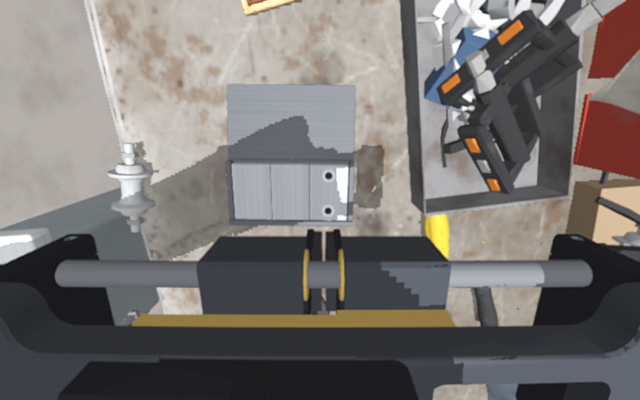

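The wrist view shows the pack square to the gripper, with the holes at (328,175) and (328,210). The flap's far edge is at row 85 and its hinge near row 158.

```bash
python3 - <<'E'
from h import *
c=cam('wrist'); im=c['color']; g=im.mean(2)
m=(g[165:220,318:340]<95).astype(np.uint8); n,l,s,ce=cv2.connectedComponentsWithStats(m)
print(s,ce+[318,165])
pts=ce[1:3]+[318,165] if n==3 else [(328,175.5),(328,210)]
h=ray(c,pts,.036); print(h.round(4),np.linalg.norm(h[0]-h[1]),h.mean(0))
k=ray(c,[(230,162),(352,162),(230,221),(352,221),(272,162),(272,220),(310,162),(310,220)],.037);print(k.round(4))
for z in(.025,.018,.011,.006):
  e=ray(c,[(228,85),(355,85)],z);print(z,e.round(4), np.linalg.norm(e[0]-e[1]))
print('nest px prediction',proj(c,[.487,.427,.009]))
E
```

```text
[[   0    0   22   55 1124]
 [   4    2    7    6   32]
 [   5   38    5    5   23]
 [   0   51   22    2   31]] [[328.69128114 191.70907473]
 [325.         169.34375   ]
 [324.82608696 205.        ]
 [327.90322581 216.29032258]]
[[0.5357 0.2054 0.036 ]
 [0.5325 0.1685 0.036 ]] 0.037068109368873496 [0.53413681 0.18693202 0.036     ]
[[0.4385 0.2284 0.037 ]
 [0.561  0.2172 0.037 ]
 [0.4273 0.166  0.037 ]
 [0.557  0.1542 0.037 ]
 [0.4807 0.2245 0.037 ]
 [0.4722 0.1631 0.037 ]
 [0.5189 0.221  0.037 ]
 [0.5125 0.1594 0.037 ]]
0.025 [[0.4457 0.3022 0.025 ]
 [0.5698 0.2907 0.025 ]] 0.12464352298635574
0.018 [[0.4437 0.303  0.018 ]
 [0.5706 0.2913 0.018 ]] 0.12750144927161597
0.011 [[0.4416 0.3039 0.011 ]
 [0.5714 0.292  0.011 ]] 0.13035937555687613
0.006 [[0.4401 0.3046 0.006 ]
 [0.572  0.2924 0.006 ]] 0.13240075147491912
nest px prediction [[254.59650932 -59.17599695]]
```

```bash
python3 - <<'E'
from h import *
for i in range(2):
    s=r.read_state(); print(s['time'],np.round(s['ee_pos'],4)); c=cam('wrist')
g=c['color'].mean(2)
m=(g[155:214,315:337]<95).astype(np.uint8); n,l,s,ce=cv2.connectedComponentsWithStats(m)
for i in range(1,n): print(s[i],ce[i]+[315,155], ray(c,ce[i]+[315,155],.036).round(4))
save(c,'pics/w2.png')
E
```

```text
1.6 [0.5278 0.1921 0.1785]
1.65 [0.5265 0.1951 0.1794]
[ 0  3 22  2 39] [326.02564103 158.43589744] [[0.5315 0.2285 0.036 ]]
[11 17  6  6 27] [328.7037037  174.22222222] [[0.533  0.2121 0.036 ]]
[11 52  6  6 26] [328.23076923 209.30769231] [[0.5298 0.1744 0.036 ]]
```

Emit:
drive_tool(
  series=[
    [[0.1,-0.3,-1],0],
    [[0.2,-0.5,-2.5],0],
    [[0.2,-0.5,-3],0],
    [[0.2,-0.3,-2.5],0],
    [[0,0,-1.5],0],
    [[0,0,-1],0],
    [[0,0,-0.6],0],
    [[0,0,-0.4],0],
    [[0,0,0],0],
    [[0,0,0],0],
  ],
)

```text
time: 2.95
ee_pos: [0.533, 0.1822, 0.056]
eef_rot: [0.732, 0.681, 0.0, 0.0]
ft_force: [-0.3, 0.0, 0.4]
width: 0.0003
grip_force: 0.0
```

```bash
python3 - <<'E'
from h import *
st(); c=cam('scene'); save(c,'pics/s2.png'); st()
cv2.imwrite('pics/s2c.png',cv2.resize(c['color'][125:225,255:375,::-1],(720,600),interpolation=2))
E
```

```text
time 2.95
ee_pos [0.533  0.1822 0.056 ]
eef_rot [7.322e-01 6.811e-01 4.000e-04 1.000e-04]
ft_force [-0.2542  0.005   0.4211]
width 0.0003
grip_force 0.0
joint_positions [-0.7511  0.3774  0.4058  1.8341 -0.178   0.9649 -0.3414]
time 3.0
ee_pos [0.5329 0.1822 0.0559]
eef_rot [7.322e-01 6.811e-01 3.000e-04 1.000e-04]
ft_force [-0.3883  0.1304 -0.2222]
width 0.0008
grip_force 0.0
joint_positions [-0.7511  0.3775  0.4058  1.8342 -0.1781  0.9649 -0.3414]
```

View pics/s2c.png

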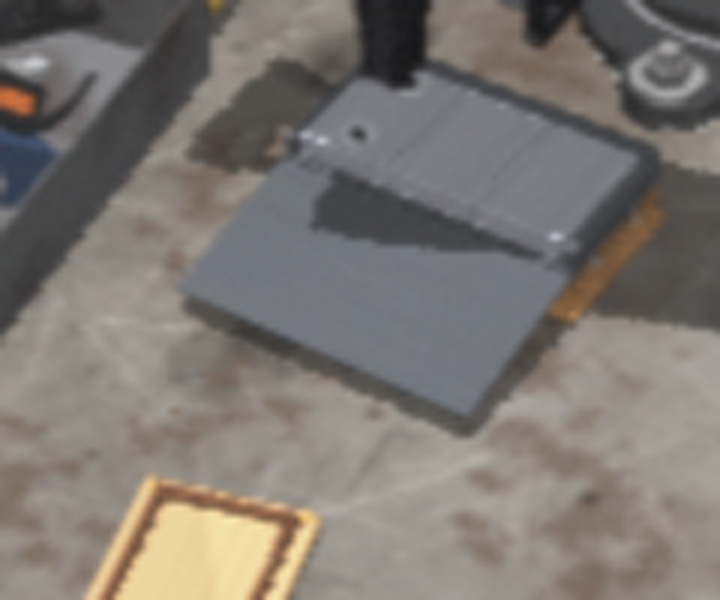

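The finger (tip near crop (390,82)) stands over the rear half of the holed plate, with the front hole visible at (357,132). It looks clear of the seam, so I'll lower it gently.

Emit:
drive_tool(
  series=[
    [[0,0,-0.2],0],
    [[0,0,-0.3],0],
    [[0,0,-0.3],0],
    [[0,0,-0.1],0],
    [[0,0,-0.03],0],
    [[0,0,-0.03],0],
    [[0,0,-0.02],0],
    [[0,0,-0.02],0],
    [[0,0,0],0],
    [[0,0,0],0],
  ],
)

```text
time: 4.25
ee_pos: [0.5327, 0.1821, 0.0456]
eef_rot: [0.732, 0.681, 0.0, 0.0]
ft_force: [-0.1, 0.7, -0.1]
width: 0.0004
grip_force: 0.0
```

Emit:
drive_tool(
  series=[
    [[0,0,-0.02],0],
    [[0,0,-0.02],0],
    [[0,0,-0.02],0],
    [[0,0,-0.02],0],
    [[0,0,-0.02],0],
    [[0,0,0],0],
    [[0,0,0],0],
    [[0,0,0],0],
    [[0,0,0],0],
    [[0,0,0],0],
  ],
)

```text
time: 5.5
ee_pos: [0.5329, 0.1822, 0.0451]
eef_rot: [0.732, 0.681, 0.0, 0.0]
ft_force: [-1.8, 0.0, 6.5]
width: 0.0004
grip_force: 3.5
```

Emit:
drive_tool(
  series=[
    [[0,0,-0.02],0],
    [[0,0,-0.01],0],
    [[0.01,0.1,0],0],
    [[0.02,0.2,0],0],
    [[0.02,0.2,0],0],
    [[0.02,0.2,0],0],
    [[0.02,0.2,0],0],
    [[0.01,0.1,0],0],
    [[0,0,0],0],
    [[0,0,0],0],
  ],
)

```text
time: 6.75
ee_pos: [0.5345, 0.1918, 0.045]
eef_rot: [0.732, 0.681, 0.001, 0.001]
ft_force: [-0.8, -2.3, 9.1]
width: 0.0003
grip_force: 3.7
```

```bash
python3 - <<'E'
from h import *
c=cam('scene'); save(c,'pics/s3.png')
cv2.imwrite('pics/s3c.png',cv2.resize(c['color'][125:225,255:375,::-1],(720,600),interpolation=2))
E
```

```text
(no output)
```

View pics/s3c.png

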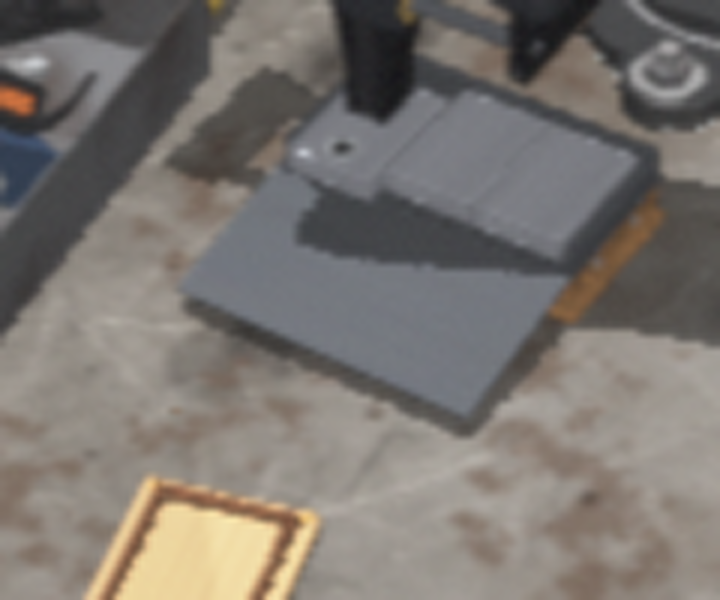

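The holed plate has come out about 10 mm, with its hole now at (342,148), and the two plain plates haven't moved. Continuing the slide.

Emit:
drive_tool(
  series=[
    [[0.01,0.1,0],0],
    [[0.02,0.2,0],0],
    [[0.02,0.3,0],0],
    [[0.02,0.3,0],0],
    [[0.02,0.3,0],0],
    [[0.02,0.3,0],0],
    [[0.02,0.3,0],0],
    [[0.01,0.2,0],0],
    [[0,0,0],0],
    [[0,0,0],0],
  ],
)

```text
time: 8.05
ee_pos: [0.536, 0.212, 0.045]
eef_rot: [0.732, 0.681, 0.001, 0.0]
ft_force: [0.1, -1.3, 6.6]
width: 0.0004
grip_force: 3.5
```

Emit:
drive_tool(
  series=[
    [[0.01,0.1,-0.01],0],
    [[0.02,0.2,0],0],
    [[0.02,0.2,0],0],
    [[0.01,0.2,0],0],
    [[0.01,0.2,0],0],
    [[0.01,0.1,0],0],
    [[0,0,0],0],
    [[0,0,0],0],
    [[0,0,0],0],
    [[0,0,0],0],
  ],
)

```text
time: 9.3
ee_pos: [0.5369, 0.2218, 0.045]
eef_rot: [0.732, 0.681, 0.001, 0.001]
ft_force: [-1.0, -2.5, 7.1]
width: 0.0008
grip_force: 3.9
```

Emit:
drive_tool(
  series=[
    [[0.01,0.1,0],0],
    [[0.01,0.1,0],0],
    [[0.01,0.1,0],0],
    [[0.01,0.1,0],0],
    [[0.01,0.1,0],0],
    [[0.01,0.1,0],0],
    [[0,0,0],0],
    [[0,0,0],0],
    [[0,0,0],0],
    [[0,0,0],0],
  ],
)

```text
time: 10.55
ee_pos: [0.5375, 0.2279, 0.0451]
eef_rot: [0.732, 0.681, 0.001, 0.001]
ft_force: [-0.6, -0.8, 8.4]
width: 0.0005
grip_force: 4.2
```

Emit:
drive_tool(
  series=[
    [[0.01,0.1,0],0],
    [[0.01,0.1,0],0],
    [[0.01,0.1,0],0],
    [[0.01,0.1,0],0],
    [[0.01,0.1,0],0],
    [[0,0,0],0],
    [[0,0,0],0],
    [[0,0,0],0],
    [[0,0,0],0],
    [[0,0,0],0],
  ],
)

```text
time: 11.8
ee_pos: [0.5382, 0.2334, 0.0452]
eef_rot: [0.732, 0.681, 0.001, 0.0]
ft_force: [0.1, 0.0, 8.2]
width: 0.0003
grip_force: 3.9
```

Emit:
drive_tool(
  series=[
    [[0.01,0.1,0],0],
    [[0.01,0.1,0],0],
    [[0.01,0.1,0],0],
    [[0.01,0.1,0],0],
    [[0.01,0.1,0],0],
    [[0,0,0],0],
    [[0,0,0],0],
    [[0,0,0],0],
    [[0,0,0],0],
    [[0,0,0],0],
  ],
)

```text
time: 13.05
ee_pos: [0.5382, 0.2383, 0.0448]
eef_rot: [0.732, 0.681, 0.001, 0.0]
ft_force: [0.1, -0.4, 4.6]
width: 0.0004
grip_force: 2.5
```

```bash
python3 - <<'E'
from h import *
c=cam('scene'); save(c,'pics/s4.png')
cv2.imwrite('pics/s4c.png',cv2.resize(c['color'][125:225,255:375,::-1],(720,600),interpolation=2))
E
```

```text
(no output)
```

View pics/s4c.png

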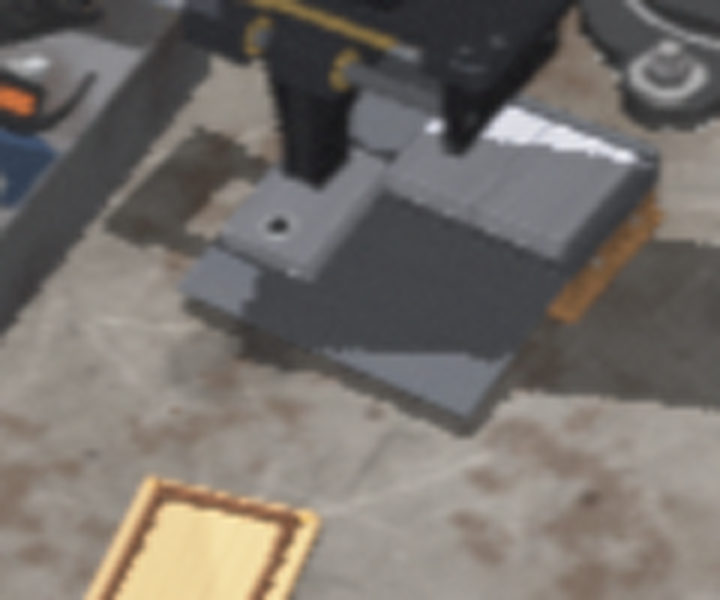

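The holed plate is nearly out: its rear end is at about (380,165) and the pack's front corner at about (385,187). The plain plates haven't moved. Continuing with a slight descent.

Emit:
drive_tool(
  series=[
    [[0.01,0.1,-0.01],0],
    [[0.01,0.1,-0.01],0],
    [[0.01,0.1,0],0],
    [[0.01,0.1,-0.01],0],
    [[0.01,0.1,0],0],
    [[0,0,0],0],
    [[0,0,0],0],
    [[0,0,0],0],
    [[0,0,0],0],
    [[0,0,0],0],
  ],
)

```text
time: 14.35
ee_pos: [0.5381, 0.2432, 0.044]
eef_rot: [0.732, 0.681, 0.0, 0.0]
ft_force: [1.5, 1.3, 4.8]
width: 0.0003
grip_force: 2.5
```

Emit:
drive_tool(
  series=[
    [[0.01,0.1,-0.01],0],
    [[0.01,0.1,-0.02],0],
    [[0.01,0.1,-0.01],0],
    [[0.01,0.1,-0.02],0],
    [[0.01,0.1,-0.01],0],
    [[0.01,0.1,-0.02],0],
    [[0.01,0.1,-0.01],0],
    [[0,0,0],0],
    [[0,0,0],0],
    [[0,0,0],0],
  ],
)

```text
time: 15.6
ee_pos: [0.5385, 0.2498, 0.0429]
eef_rot: [0.732, 0.681, -0.0, -0.0]
ft_force: [0.5, 0.2, 5.1]
width: 0.0004
grip_force: 2.9
```

Emit:
drive_tool(
  series=[
    [[0,0,0.5],0],
    [[0,0,1.5],0],
    [[0,0,2.5],0],
    [[0,0,3],0],
    [[0,0,3],0],
    [[0,0,2],0],
    [[0,0,1],0],
    [[0,0,0],0],
    [[0,0,0],0],
    [[0,0,0],0],
  ],
  hand=0.3,
)

```text
time: 16.85
ee_pos: [0.5383, 0.2499, 0.177]
eef_rot: [0.732, 0.681, -0.001, -0.0]
ft_force: [-0.2, 0.0, -0.2]
width: 0.0613
grip_force: 0.0
```

```bash
python3 - <<'E'
from h import *
st(); c=cam('wrist'); save(c,'pics/w3.png')
E
```

```text
time 16.85
ee_pos [0.5383 0.2499 0.177 ]
eef_rot [ 7.322e-01  6.811e-01 -7.000e-04 -1.000e-04]
ft_force [-0.2406  0.0433 -0.2117]
width 0.0613
grip_force 0.0
joint_positions [-0.8502  0.3079  0.4127  1.6393 -0.1293  1.2229 -0.4828]
```

View pics/w3.png

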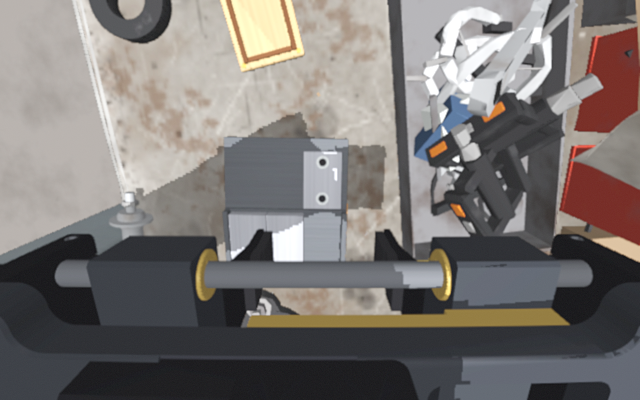

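The wrist view shows the plate on the flap with its holes at (322,162) and (322,199). Its rear edge is at about row 207, just clear of the pack front at about row 212, and the plain plates are in place. The nest's near corner is at about (243,70)-(302,55).

```bash
python3 - <<'E'
from h import *
c=cam('wrist'); g=c['color'].mean(2)
m=(g[150:207,310:335]<95).astype(np.uint8); n,l,s,ce=cv2.connectedComponentsWithStats(m); P=[]
for i in range(1,n):
    if 10<s[i,4]<60: P.append(ce[i]+[310,150]); print(s[i],P[-1])
P=np.array(P[:2]); P=P[P[:,1].argsort()]
a=np.r_[ray(c,P[0],.0275),ray(c,P[1],.0335)]; print(a.round(4),np.linalg.norm(a[0]-a[1]),a.mean(0).round(4)); v=a[0]-a[1];print(np.degrees(np.arctan2(v[1],v[0])))
st()
c2=cam('scene')
hsv=cv2.cvtColor(c2['color'],cv2.COLOR_RGB2HSV); w=cv2.inRange(hsv,(10,60,130),(32,255,255)); w[:195]=0;w[250:]=0;w[:,:255]=0;w[:,315:]=0
w=cv2.morphologyEx(w,cv2.MORPH_CLOSE,np.ones((7,7)))
k=max(cv2.findContours(w,0,2)[0],key=cv2.contourArea); b=cv2.approxPolyDP(cv2.convexHull(k),4,True)[:,0]; print(b)
q=ray(c2,b+.0,.011); print(q.round(4)); 
e=q-np.roll(q,-1,0); print(np.linalg.norm(e,axis=1).round(4),np.degrees(np.arctan2(e[:,1],e[:,0])).round(1)); 
hull=ray(c2,cv2.convexHull(k)[:,0]+0.,.011)[:,:2].astype(np.float32); print(cv2.minAreaRect(hull))
E
```

```text
[10 10  5  5 24] [321.91666667 161.91666667]
[ 9 46  6  6 27] [321.59259259 198.25925926]
[[0.5386 0.2793 0.0275]
 [0.5356 0.242  0.0335]] 0.037949637694599254 [0.5371 0.2606 0.0305]
85.35214001599903
time 16.95
ee_pos [0.5384 0.2499 0.1773]
eef_rot [ 7.322e-01  6.811e-01 -5.000e-04 -0.000e+00]
ft_force [ 0.5196  1.0144 -0.0187]
width 0.0605
grip_force 0.0
joint_positions [-0.8502  0.3077  0.4127  1.639  -0.1293  1.223  -0.4828]
[[279 204]
 [308 211]
 [294 241]
 [265 233]]
[[0.5274 0.392  0.011 ]
 [0.4607 0.3815 0.011 ]
 [0.4463 0.4682 0.011 ]
 [0.5107 0.4771 0.011 ]]
[0.0676 0.0879 0.065  0.0867] [   9.   -80.6 -172.2  101.2]
((0.48614946007728577, 0.4298033118247986), (0.07064567506313324, 0.0914485901594162), 9.663124084472656)
```

Emit:
drive_tool(
  series=[
    [[-0.1,0.3,-1.5],0],
    [[0,0.4,-3],0],
    [[0,0.4,-3.5],0],
    [[0,0,-3],0],
    [[0,0,-1.5],0],
    [[0,0,-1],0],
    [[0,0,-0.5],0],
    [[0,0,-0.3],0],
    [[0,0,0],0],
    [[0,0,0],0],
  ],
)

```text
time: 18.25
ee_pos: [0.538, 0.2613, 0.0354]
eef_rot: [0.732, 0.681, 0.0, 0.0]
ft_force: [-0.2, 0.2, -0.2]
width: 0.0612
grip_force: 0.0
```

Emit:
drive_tool(
  series=[
    [[-0.1,-0.05,-0.05],0],
    [[0,0,-0.1],0],
    [[0,0,0],0],
    [[0,0,0],0],
    [[0,0,0],0],
    [[0,0,0],0],
    [[0,0,0],0],
    [[0,0,0],0],
    [[0,0,0],0],
    [[0,0,0],0],
  ],
)

```text
time: 19.5
ee_pos: [0.5367, 0.2606, 0.0334]
eef_rot: [0.732, 0.681, 0.0, 0.0]
ft_force: [0.1, 1.0, -0.7]
width: 0.0609
grip_force: 0.0
```

Emit:
drive_tool(
  series=[
    [[0,0,0],0],
    [[0,0,0],0],
    [[0,0,0],0],
    [[0,0,0],0],
    [[0,0,0],0],
    [[0,0,0],0],
    [[0,0,0],0],
    [[0,0,0.2],0],
    [[0,0,0.5],0],
    [[0,0,0.8],0],
  ],
  hand=1,
  newtons=18,
)

```text
time: 20.75
ee_pos: [0.5364, 0.2604, 0.0486]
eef_rot: [0.732, 0.681, -0.0, -0.0]
ft_force: [0.5, 0.1, -2.2]
width: 0.0396
grip_force: 18.0
```

Emit:
drive_tool(
  series=[
    [[0,0,1.5],0],
    [[0,0.3,2],0],
    [[-0.5,1,2],2],
    [[-0.7,1.3,1.5],3],
    [[-0.8,1.5,0.5],4],
    [[-0.7,1.5,0],3],
    [[-0.5,1,0],2],
    [[-0.2,0.5,0],0],
    [[0,0,0],0],
    [[0,0,0],0],
  ],
)

```text
time: 22.0
ee_pos: [0.503, 0.3308, 0.1232]
eef_rot: [0.644, 0.765, -0.0, 0.0]
ft_force: [0.7, -0.1, -3.0]
width: 0.0398
grip_force: 18.0
```

```bash
python3 - <<'E'
from h import *
st(); c=cam('wrist'); save(c,'pics/w4.png')
hsv=cv2.cvtColor(c['color'],cv2.COLOR_RGB2HSV); w=cv2.inRange(hsv,(15,50,170),(35,255,255))
u=proj(c,[.486,.429,.01])[0]; print('pred',u)
x,y=u.astype(int); mk=np.zeros_like(w); mk[max(0,y-100):y+100,x-110:x+110]=255
w&=mk; w=cv2.morphologyEx(w,cv2.MORPH_CLOSE,np.ones((15,15)))
k=max(cv2.findContours(w,0,2)[0],key=cv2.contourArea); rc=cv2.minAreaRect(k); print(rc)
b=cv2.approxPolyDP(cv2.convexHull(k),6,True)[:,0]; q=ray(c,b+0.,.012); print(b.tolist(),q.round(4)); e=q-np.roll(q,-1,0); print(np.linalg.norm(e,axis=1).round(4),np.degrees(np.arctan2(e[:,1],e[:,0])).round(1))
print(cv2.minAreaRect(ray(c,cv2.convexHull(k)[:,0]+0.,.012)[:,:2].astype(np.float32)))
E
```

```text
time 22.0
ee_pos [0.503  0.3308 0.1232]
eef_rot [ 6.442e-01  7.648e-01 -2.000e-04  2.000e-04]
ft_force [ 0.7452 -0.1205 -3.0472]
width 0.0398
grip_force 17.9812
joint_positions [-0.9211  0.3689  0.3255  1.6709 -0.1277  1.123  -0.3898]
pred [323.82856961  86.41892504]
((328.0, 90.0), (106.0, 88.0), 90.0)
[[364, 38], [372, 62], [361, 142], [289, 142], [285, 38]] [[0.512  0.4713 0.012 ]
 [0.5223 0.4547 0.012 ]
 [0.5266 0.3886 0.012 ]
 [0.4635 0.3777 0.012 ]
 [0.4483 0.4602 0.012 ]]
[0.0196 0.0662 0.0641 0.084  0.0646] [ 121.7   93.8    9.8  -79.6 -170.1]
((0.4904083013534546, 0.42485755681991577), (0.07299944758415222, 0.08560101687908173), 9.84666633605957)
```

View pics/w4.png

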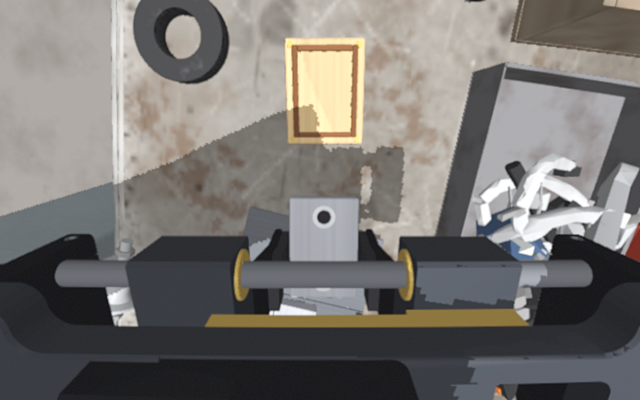

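The wrist view shows the plate held square between the fingers, with its front hole at (324,217). The nest is ahead at the same angle, its brown frame spanning about (291,44)-(358,137). I'll use that frame for a finer fix.

```bash
python3 - <<'E'
from h import *
for n,box in(('wrist',(278,30,372,150)),('scene',(258,198,315,246))):
    c=cam(n); hsv=cv2.cvtColor(c['color'],cv2.COLOR_RGB2HSV); x0,y0,x1,y1=box
    w=np.zeros(hsv.shape[:2],np.uint8); w[y0:y1,x0:x1]=cv2.inRange(hsv,(0,90,40),(18,255,165))[y0:y1,x0:x1]
    nn,l,s,ce=cv2.connectedComponentsWithStats(w,connectivity=8); i=1+s[1:,4].argmax(); print(n,s[i])
    ys,xs=np.where(l==i); 
    for z in(.008,.012):
        q=ray(c,np.c_[xs,ys]+0.,z)[:,:2].astype(np.float32); print(z,cv2.minAreaRect(q))
    if n=='wrist':
        s=r.read_state(); print(s['ee_pos'])
        g=c['color'].mean(2); m=(g[208:226,315:333]<90).astype(np.uint8); M=cv2.moments(m,True); p=[M['m10']/M['m00']+315,M['m01']/M['m00']+208]
        h=ray(c,p,.116)[0]; d=np.array([-.17,.985]); print(p,h,'plate ctr',h[:2]-d*.0188)
E
```

```text
wrist [293  95  28  43 332]
0.008 ((0.46855708956718445, 0.39564257860183716), (0.02033843658864498, 0.04222824051976204), 44.957969665527344)
0.012 ((0.46886977553367615, 0.3957566022872925), (0.020035086199641228, 0.04159839451313019), 44.95796203613281)
[0.50301617 0.33095533 0.1233294 ]
[323.41525423728814, 216.65254237288136] [0.49931932 0.34900747 0.116     ] plate ctr [0.50251532 0.33048947]
scene [269 206  39  31 286]
0.008 ((0.48629969358444214, 0.4219498634338379), (0.06120143458247185, 0.07977604866027832), 9.273908615112305)
0.012 ((0.4843149483203888, 0.42495542764663696), (0.06089998036623001, 0.07938312739133835), 9.273906707763672)
```

Emit:
drive_tool(
  series=[
    [[-0.15,0.9,0],0],
    [[-0.25,1.5,-0.5],0],
    [[-0.35,2,-1],0],
    [[-0.35,2,-1.5],0],
    [[-0.3,1.6,-1.5],0],
    [[-0.2,1,-1.2],0],
    [[-0.05,0.45,-1],0],
    [[0,0,-0.5],0],
    [[0,0,-0.3],0],
    [[0,0,0],0],
  ],
)

```text
time: 23.4
ee_pos: [0.4865, 0.4256, 0.0486]
eef_rot: [0.644, 0.765, 0.0, 0.0]
ft_force: [0.1, 0.2, -2.3]
width: 0.0399
grip_force: 18.0
```

Emit:
drive_tool(
  series=[
    [[0,0,-0.3],0],
    [[0,0,-0.4],0],
    [[0,0,-0.3],0],
    [[0,0,0],0],
    [[0,0,0],0],
    [[0,0,0],0],
    [[0,0,0],0],
    [[0,0,0],0],
    [[0,0,0],0],
    [[0,0,0],0],
  ],
)

```text
time: 24.65
ee_pos: [0.4862, 0.4261, 0.0384]
eef_rot: [0.644, 0.765, 0.0, 0.0]
ft_force: [0.8, -0.3, -2.7]
width: 0.0396
grip_force: 18.0
```

```bash
python3 - <<'E'
from h import *
st(); a=cam('wrist');b=cam('scene');s=cam('side')
u=lambda i,y,x,h,w,k: cv2.resize(i['color'][y:y+h,x:x+w,::-1],(w*k,h*k),interpolation=2)
W=u(a,120,240,130,160,4)[:300*2]; 
im=np.zeros((600,800,3),np.uint8)
im[:300,:400]=cv2.resize(a['color'][130:250,240:400,::-1],(400,300),interpolation=2)
im[:300,400:]=cv2.resize(b['color'][190:250,250:330,::-1],(400,300),interpolation=2)
im[300:,:400]=cv2.resize(s['color'][165:225,280:360,::-1],(400,300),interpolation=2)
cv2.imwrite('pics/comp.png',im)
E
```

```text
time 24.65
ee_pos [0.4862 0.4261 0.0384]
eef_rot [6.437e-01 7.653e-01 1.000e-04 0.000e+00]
ft_force [ 0.7893 -0.3246 -2.6986]
width 0.0396
grip_force 17.9813
joint_positions [-0.9966  0.5503  0.2729  1.6068 -0.1675  1.0075 -0.5003]
```

View pics/comp.png

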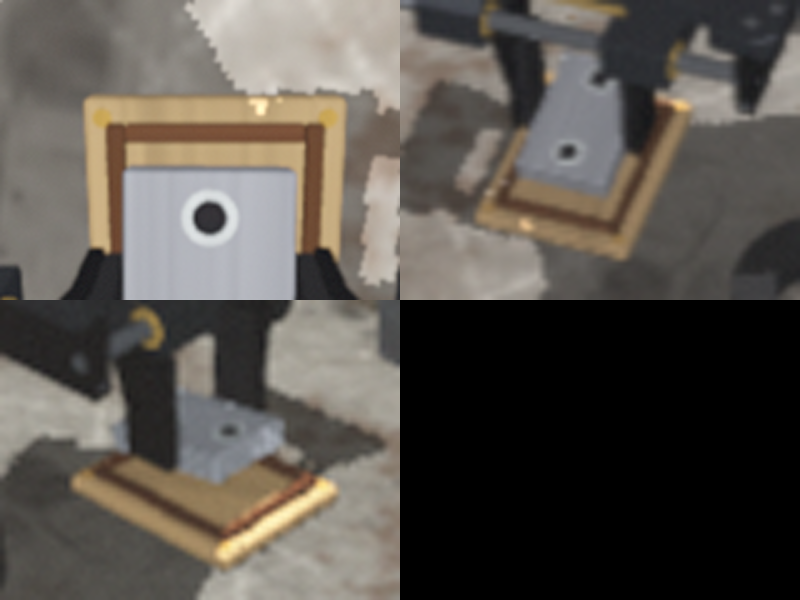

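The wrist panel (crop scale 2.5) shows the board edges at columns 85 and 345 and its top edge at row 97. The brown inner opening is columns 126 to 304 with its front edge at row 141. The plate edges are at columns 123 and 296, and its front end is at row 170. I'll work out the remaining offset from these.

```bash
python3 - <<'E'
from h import *
c=cam('wrist'); s=r.read_state(); print(s['ee_pos'])
ax=np.array([.985,.17]); ay=np.array([-.17,.985])
f=lambda p,z: (lambda d:(d@ax*1e3,d@ay*1e3))(ray(c,np.array(p)/2.5+[240-.3,130-.3],z)[0,:2]-np.array(s['ee_pos'])[:2])
for z in(.008,.012):
  for n,p in(('oL',(87,180)),('oR',(344,180)),('bL',(126,180)),('bR',(304,180)),('outer front',(215,97)),('brown outer',(215,123)),('brown inner',(215,141))): print(z,n,np.round(f(p,z),1))
for n,p in(('pL',(123,200)),('pR',(296,200)),('pfront',(209,170))): print(n,np.round(f(p,.032),1))
print('hole',np.round(f((210,218),.033),1))
E
```

```text
[0.4861774  0.42608564 0.03838488]
0.008 oL [-32.5  20.8]
0.008 oR [34.6 21. ]
0.008 bL [-22.3  20.9]
0.008 bR [24.1 20.9]
0.008 outer front [ 0.8 42.8]
0.008 brown outer [ 0.8 36.1]
0.008 brown inner [ 0.8 31.3]
0.012 oL [-31.8  22. ]
0.012 oR [33.8 22.1]
0.012 bL [-21.9  22. ]
0.012 bR [23.6 22.1]
0.012 outer front [ 0.8 43.4]
0.012 brown outer [ 0.8 36.9]
0.012 brown inner [ 0.8 32.3]
pL [-20.4  23. ]
pR [19.2 23.1]
pfront [-0.7 30.2]
hole [-0.5 19. ]
```

Emit:
drive_tool(
  series=[
    [[0.08,-0.04,0],0],
    [[0.08,-0.03,0],0],
    [[0,0,-0.2],0],
    [[0,0,-0.3],0],
    [[0,0,-0.3],0],
    [[0,0,-0.2],0],
    [[0,0,-0.1],0],
    [[0,0,-0.1],0],
    [[0,0,0],0],
    [[0,0,0],0],
  ],
  newtons=14,
)

```text
time: 26.1
ee_pos: [0.4878, 0.4255, 0.0264]
eef_rot: [0.644, 0.765, 0.0, 0.0]
ft_force: [0.2, 0.7, -3.1]
width: 0.0397
grip_force: 14.0
```

Emit:
drive_tool(
  series=[
    [[0,0,-0.05],0],
    [[0,0,-0.05],0],
    [[0,0,-0.05],0],
    [[0,0,-0.05],0],
    [[0,0,-0.05],0],
    [[0,0,-0.05],0],
    [[0,0,-0.05],0],
    [[0,0,0],0],
    [[0,0,0],0],
    [[0,0,0],0],
  ],
)

```text
time: 27.35
ee_pos: [0.4877, 0.4255, 0.0229]
eef_rot: [0.644, 0.765, 0.0, -0.0]
ft_force: [1.0, -0.5, -1.0]
width: 0.0396
grip_force: 14.0
```

Emit:
drive_tool(
  series=[
    [[0,0,-0.03],0],
    [[0,0,-0.03],0],
    [[0,0,-0.03],0],
    [[0,0,-0.02],0],
    [[0,0,0],0],
    [[0,0,0],0],
    [[0,0,0],0],
    [[0,0,0],0],
    [[0,0,0],0],
    [[0,0,0],0],
  ],
)

```text
time: 28.6
ee_pos: [0.4877, 0.4254, 0.0218]
eef_rot: [0.644, 0.765, 0.0, 0.0]
ft_force: [-0.0, -0.5, -1.0]
width: 0.04
grip_force: 14.0
```

```bash
python3 - <<'E'
from h import *
c=cam('wrist'); s=r.read_state(); print(s['ee_pos'],s['ft_force']); save(c,'pics/w6.png')
g=c['color'].mean(2)
# column profile through plate front / nest inner edge, and row profile
print('col 318 rows150-230',g[150:230,312].astype(int)); print('row 222',g[222,255:395].astype(int))
E
```

```text
[0.4877505  0.42537992 0.02175875] [ 0.29775017 -0.59515572  0.32645222]
col 318 rows150-230 [138 137 133 132 129 127 127 127 128 130 130 130 131 132 133 132 133 133
 133 129 123 121 133 145 152 155 156 157 156 155 156 156 141 105  81  84
  89  86  84  83  83  94 130 155 157 150 137 127 126 129 146 165 173 175
 175 175 174 175 175 175 174 174 174 177 181 186 190 194 198 201 200 196
 193 185 179 175 174 175 173 175]
row 222 [121 121 121 121 120 119 119 118 117 118 117 116 116 128 153 163 169 171
 170 170 169 157 111  77  76  76  76  78  76  72 105 148 158 157 166 176
 177 176 174 172 172 173 173 171 171 170 172 172 174 175 174 172 170 169
 171 172 178 193 207 212 209 189 128  60  40  42  44  45  45  47  46  42
  41  56 115 178 209 215 213 202 182 175 178 179 179 178 177 177 176 176
 175 174 174 173 172 172 171 170 169 170 170 170 163 158 163 163 148  90
  67  76  79  76  78  77  89 128 161 165 164 165 165 165 159 146 122 114
 118 118 117 116 115 115 114 111 109 105 102 111 142 170]
```

The plate is centred in the opening: the profile shows gaps of about 4 px on each side and a clear gap at the front. I'll lower it the last bit to seat it.

Emit:
drive_tool(
  series=[
    [[0,0,-0.02],0],
    [[0,0,-0.02],0],
    [[0,0,-0.02],0],
    [[0,0,-0.02],0],
    [[0,0,0],0],
    [[0,0,0],0],
    [[0,0,0],0],
    [[0,0,0],0],
    [[0,0,0],0],
    [[0,0,0],0],
  ],
)

```text
time: 29.9
ee_pos: [0.4879, 0.4255, 0.0216]
eef_rot: [0.644, 0.765, 0.0, -0.0]
ft_force: [-2.0, -2.2, 7.0]
width: 0.0397
grip_force: 14.0
```

Emit:
drive_tool(
  series=[
    [[0,0,0.05],0],
    [[0,0,0],0],
    [[0,0,0],0],
    [[0,0,0],0],
    [[0,0,0],0],
    [[0,0,0],0],
    [[0,0,0],0],
    [[0,0,0.2],0],
    [[0,0,0.5],0],
    [[0,0,1],0],
  ],
  hand=0.3,
)

```text
time: 31.15
ee_pos: [0.4876, 0.4253, 0.0388]
eef_rot: [0.644, 0.765, -0.0, 0.0]
ft_force: [0.9, 0.5, 1.1]
width: 0.0613
grip_force: 0.0
```

Emit:
drive_tool(
  series=[
    [[0,0,1.5],0],
    [[0,0,2],0],
    [[0,0,3],0],
    [[0,0,3],0],
    [[0,0,2],0],
    [[0,0,1],0],
    [[0,0,0],0],
    [[0,0,0],0],
    [[0,0,0],0],
    [[0,0,0],0],
  ],
)

```text
time: 32.4
ee_pos: [0.4876, 0.4252, 0.1629]
eef_rot: [0.644, 0.765, -0.0, 0.0]
ft_force: [-0.9, 0.3, -0.1]
width: 0.0608
grip_force: 0.0
```

```bash
python3 - <<'E'
from h import *
st(); c=cam('wrist'); save(c,'pics/w7.png'); g=c['color'].mean(2)
h=proj(c,[[.4877-.17*.019*k,.4247+.985*.019*k,.02] for k in(1,-1)]); print('pred holes',h)
x0,x1=int(h[:,0].min()-14),int(h[:,0].max()+14);y0,y1=int(h[:,1].min()-14),int(h[:,1].max()+14)
m=(g[y0:y1,x0:x1]<80).astype(np.uint8); n,l,s,ce=cv2.connectedComponentsWithStats(m)
for i in range(1,n):
    if s[i,4]>8: print(s[i],ce[i]+[x0,y0],ray(c,ce[i]+[x0,y0],.019).round(4))
x=int(h[0,0])
print('col',g[y0-25:y1+25,x+12].astype(int)); yy=int(h[:,1].mean()); print('row',g[yy,x-50:x+50].astype(int))
E
```

```text
time 32.4
ee_pos [0.4876 0.4252 0.1629]
eef_rot [ 6.437e-01  7.653e-01 -4.000e-04  0.000e+00]
ft_force [-0.8863  0.2759 -0.0979]
width 0.0608
grip_force 0.0
joint_positions [-1.0143  0.4283  0.3009  1.5001 -0.1306  1.2338 -0.5236]
pred holes [[323.8343636  173.61975908]
 [323.73981157 208.95210832]]
[12 12  6  5 25] [323.6  173.04] [[0.4842 0.4438 0.019 ]]
[12 47  6  5 22] [323.5        208.27272727] [[0.4906 0.4064 0.019 ]]
col [182 181 182 182 184 185 189 194 196 195 189 187 189 170 149 157 163 164
 162 147 114  92  86  84 107 141 156 150 148 164 175 180 183 180 177 177
 178 178 178 178 177 178 177 178 177 177 178 177 177 177 177 177 177 177
 177 177 177 177 176 174 179 201 219 207 181 174 175 176 175 176 175 175
 175 175 175 171 187 231 255 255 255 255 255 241 187 134 136 138 172 218
 231 226 207 190 187 187 187 186 184 182 183 182 183 183 180 180 181 184
 184 185 185 185 186]
row [118 118 118 117 117 120 122 124 125 122 121 123 123 123 123 122 120 120
 117 126 147 167 173 171 156 110  79  72  81 117 158 167 167 177 176 174
 174 173 172 173 176 175 172 173 175 177 176 177 177 177 176 175 178 179
 179 178 175 176 179 181 179 178 177 174 178 186 182 172 169 166 155 151
 116  81  76  79 107 145 164 168 166 151 119 107 107 109 109 112 112 108
 106 110 112 114 117 117 117 113 108 107]
```

```bash
python3 - <<'E'
from h import *
for n in('scene','side'):
    c=cam(n); g=c['color'].mean(2); h=proj(c,[[.4842,.4438,.019],[.4906,.4064,.019],[.4906,.4064,.023]]); print(n,h.round(1).tolist())
    for p in h[:2]:
        x,y=p.round().astype(int); w=np.clip(150-g[y-4:y+5,x-4:x+5],0,None); Y,X=np.mgrid[y-4:y+5,x-4:x+5]; print(round(w.sum()),((w*X).sum()/w.sum()).round(1),((w*Y).sum()/w.sum()).round(1))
E
```

```text
scene [[283.8, 224.1], [290.1, 211.4], [290.0, 210.1]]
1948 284.1 224.0
1068 290.1 212.7
side [[312.4, 192.8], [325.8, 199.6], [325.7, 197.9]]
1208 312.6 193.5
789 325.4 198.9
```

```bash
python3 -c "
from bench import r
print(r.close_job())"
```

```text
the job is handed in; nothing more can be done
None
```

The two-hole plate was slid out with at most about 9 N showing at the end of each move, then picked up, lowered into the nest and released once it was down. I handed the job in at about 32 s. The camera checks of the holes agree with it lying flat, to within about 1 pixel. The plain plates looked in place when last seen, just before the pick-up, and I have no verdict from the judging.

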